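Put the wax tray away in the bench cupboard

TASK

Pull the little bench cupboard's door open by its bar handle and swing it wide open. Then lift the tray with the cake of wax in it, carry it level to the cupboard and slide it in lengthwise, gently, until you feel it come up against the stop at the back. Leave the tray flat in there with the wax in it and the door wide open, and leave the other things on the bench alone.

Things in the scene. Friction and masses are not known exactly. Their poses are not given: they have to be found in the camera images.
- cupboard: Fixed brown wooden cupboard, 150 deep (x), 184 wide (y), 150 high; no floor, the bench runs on inside. Origin: on the bench, middle of the front plane of its walls; +x into it, +y to the hinge side, z up. Inside 160 wide, 138 high. At the back a fixed stop bar, 140 wide, top 35 high; its face lies 104 to 116 behind the front plane, different every time: find it by feel.
- door (a joint): Door angle (rad): 0 shut, limit 2.2; opens towards the robot and to the left about the upright axis at door_hinge, stays where left (0.25 N m friction). Panel 180 wide from hinge to free edge, 14 thick (7 either side of the axis), from 12 to 148 above the bench. At angle t the free edge lies from the hinge along (-sin t, -cos t) in the cupboard's x, y.
- door_hinge (a point): Point on the door's hinge axis, 80 above the bench, 9 in front of the cupboard's front plane and 90 to the left of its middle. Axes as the cupboard's.
- pull: The door's steel bar handle: a level round bar 12 thick, 80 long between end posts, 125 above the bench, 50 in front of the door's middle plane (37 clear to the door's face), 125 from the hinge axis. Origin: at bench level in the door's middle plane, 125 from the hinge; own -x points out of the door's face, y along the bar.
- pull_bar (a point): Centre of the handle's bar, where to grip it. Axes as body pull.
- tray: Loose open tray of bare grey sheet metal, 100 long (own x) x 60 wide (own y) x 32 high, walls 3 thick, both ends alike, about 0.3 kg. Origin: centre of its underside; z up. Grip it across its width over both long walls.
- wax: Loose cake of pale beeswax, 49 x 34 x 20, lying in the tray. Origin: centre of its underside.
- thread_cone: Bystander: upright cone of cream thread, 52 across, 95 high. Origin: centre of its underside.
- spray_bottle: Bystander: upright clear spray bottle, 42 across, 163 high. Origin: centre of its underside.
- wax_tin: Bystander: flat round open tin of pale wax, 62 across, 19 high. Origin: centre of its underside.
Not all that is in view belongs to the job. There is more than one size of the tray; the one meant has the size given above.

How it is judged:
By the outcome, as a careful person would: the job done as asked, in the order asked, and still so for the second after the job is handed in, with the robot touching nothing.
It also fails if it takes over 72 s, if anything falls off the work surface, if the arm or the gripper's body presses on something with over 40 N, if the wrist force passes 120 N, or if a joint passes its speed limit or range.

ROBOT

A 7-joint arm with a two-finger parallel gripper is mounted at the origin on a cart in front of the work surface, level with it; the furniture and walls round the work are solid. World frame = base frame: x ahead of the robot, y to its left, z up, the work surface at z = 0. Lengths are in m, angles in rad, forces in N, time in s.
With the tool pointing down it reaches from about 0.425 to 0.925 m from the base axis. Payload 6.8 kg.
Tool frame: the origin (TCP) lies midway between the tips of the shut fingers; the grasp point (between the pads) lies 19 mm behind it (bot.hold_point_z is the distance from the TCP to the grasp point, in m); z points along the fingers, y is the line along which they close (so a half turn about z gives the same grasp; the last joint's range is limited). The gripper opens to 85 mm and grips with 20 to 120 N. Pads are 22 mm wide; open, the fingers measure 114 mm over their backs; the gripper's body (76 mm by 85 mm) begins 54 mm behind the grasp point. The pads swing forward as they close: fully open they stand 13 mm farther back than shut.
Start: joints at [1.205, 0.477, 0.022, 1.555, -0.011, 1.109, -0.083], TCP at [0.172, -0.653, 0.231] pointing down, gripper open.
Joint ranges: [-2.96, 2.96], [-0.34, 2.1], [-1.41, 1.46], [0.24, 2.44], [-1.37, 4.51], [0.17, 1.92], [-2.96, 2.96]. Speed limits (rad/s): [2.39, 2.39, 3.14, 3.14, 3.14, 3.14, 3.14].

INTERFACE

Orientations are given as a unit quaternion [w, x, y, z].
In Python, from station import bot gives the robot as it stands. The module is installed in compiled form; this text tells all that it offers.
- The arm moves only by the tool step_arm, never from a script. Its argument "increments" is a list that holds one entry, the list of rows, each a list of 7 numbers: the opening, from -1 (shut) to 1 (fully open), then the shift along the tool's x, y, z in mm, then the turn, a rotation vector about the tool's x, y, z in degrees. In form: [[[grip, x, y, z, ax, ay, az], ...]]. A call has 1 to 10 rows; each row is the pose to reach, as a shift and turn from the pose commanded when the call began, along the tool's axes at that moment; what a row does not reach only later rows make up. A row lasts 1/12 s, in which the tool goes at most 41.7 mm and 7.16 degrees, less where a joint would pass 70% of its speed; a pose out of reach is approached as far as the arm can. A call with a gripper value outside its range is refused whole. The fingers move at their own pace and stop on an object; "force" is the grip in N (left out, the last holds). Time passes only in rows, so rows that repeat a pose let the fingers close. It gives the time, the measured TCP pose, the force, the opening and the grip force at its end, in the units of the state.
- bot.get_obs(): the state, without advancing time (a new reading comes with each control period).
- bot.read_camera(name): name is "scene" or "top" or "wrist"; returns a dict with "image" (420x560x3 uint8, red, green, blue), "camera_matrix" (3x3 intrinsics, pixels), "dist" ([k1, k2, p1, p2, k3] as OpenCV has them; the pictures are not rectified), "R" (3x3) and "t" (3): a world point X has camera coordinates R X + t. Camera axes: x right, y down, z forward; pixel columns grow to the right and rows downward; lengths in m; the calibration is good to about 2 mm. A picture is of the moment at which its call begins. There is no depth.
- bot.hand_in(): hands the job in; it is judged then, once.
The state is a dict: "t": time; "q": joint angles; "joint_vel": joint speeds; "joint_torque": joint torques, N m; "eef_pos": TCP position; "tool_rot": TCP orientation; "contact_force": force on the tool from outside, world axes, zero at the start; "torque": the same for the moment, N m; "gripper_width": opening from 0.0 (shut) to 1.0 (fully open); "grasp_force": force on a finger pad.
Only numpy, scipy, OpenCV 4.12 (cv2) and the standard library are available. Lean on these libraries where they do the work, as an engineer would, in place of code of your own. Each camera call takes 0.05 s, during which the arm holds its last target. There are 200 camera calls.

## Working session

There is one attempt and no reset: what is moved stays moved. The work goes in short steps, Python scripts to look and compute and a tool call to move; the robot and the scene stay as the last step left them, time stands still between calls to the robot, and variables do not carry over. Pictures are saved under pics/ and viewed, at most 13 in all, crops included, and the job is handed in when it is done.

Besides the shell and the picture viewer there is one more tool, called in YAML: its name, and indented under it one key for each argument. step_arm: Moves the arm, as the interface text tells. Its arguments: {"type":"object","properties":{"increments":{"type":"array"},"force":{"type":"number"}},"required":["increments"]}

```bash
mkdir -p pics
python3 - <<'E'
from station import bot
import cv2,numpy as np,pickle
d={}
for n in ("scene","top","wrist"):
    c=bot.read_camera(n); d[n]=c
    cv2.imwrite(f"pics/{n}0.png",c["image"][:,:,::-1])
    print(n,np.round(-c["R"].T@c["t"],3),np.round(c["R"][2],2))
pickle.dump(d,open("cam0.pkl","wb"))
o=bot.get_obs();print({k:np.round(v,3) for k,v in o.items()},bot.hold_point_z)
E
```

```text
scene [0.358 1.259 0.702] [ 0.14 -0.87 -0.46]
top [0.366 0.105 1.336] [ 0.14 -0.01 -0.99]
wrist [ 0.249 -0.632  0.373] [-0.3  -0.08 -0.95]
{'t': np.float64(0.15), 'q': array([ 1.205,  0.478,  0.022,  1.556, -0.012,  1.109, -0.083]), 'joint_vel': array([ 0.   , -0.003, -0.   , -0.005, -0.   ,  0.001, -0.001]), 'joint_torque': array([ 3.0000e-03, -5.9693e+01,  1.6100e+00, -2.8149e+01,  1.3000e-02,
        7.0000e-03, -0.0000e+00]), 'eef_pos': array([ 0.172, -0.652,  0.231]), 'tool_rot': array([-0.001,  0.992,  0.129, -0.   ]), 'contact_force': array([-0.156,  0.334,  0.844]), 'torque': array([ 0.027, -0.017, -0.026]), 'grasp_force': np.float64(0.0), 'gripper_width': np.float64(0.999)} 0.0187
```

View pics/scene0.png

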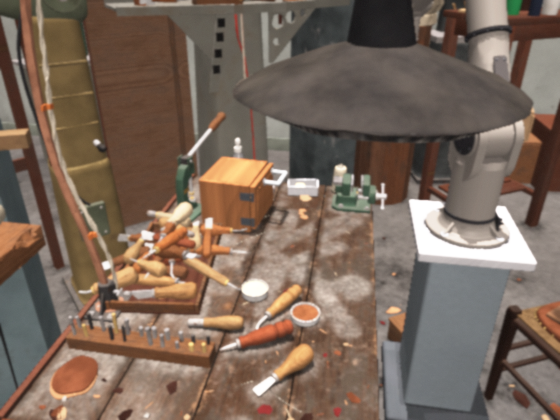

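View pics/top0.png

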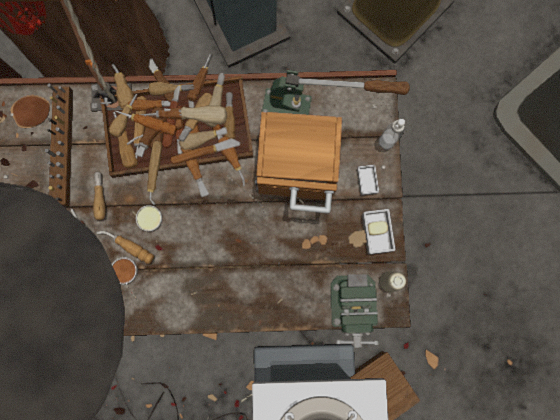

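The scene view shows the cupboard at about (235,195) with its handle at (277,178). In the top view the cupboard is at (300,150), the handle at (310,200) and the tray with wax at (378,232). A smaller decoy tray is at (368,180), the thread cone at (397,282), the bottle at (390,135) and the tin at (149,218).

```bash
cat > h.py <<'E'
import cv2,numpy as np
def ray(c,p):
    u=cv2.undistortPoints(np.array([[p]],float),c["camera_matrix"],np.array(c["dist"],float))[0,0]
    return -c["R"].T@c["t"], c["R"].T@np.array([u[0],u[1],1.])
def on_z(c,p,z):
    o,d=ray(c,p); return o+d*(z-o[2])/d[2]
def proj(c,X):
    return cv2.projectPoints(np.array(X,float).reshape(-1,3),cv2.Rodrigues(c["R"])[0],c["t"],c["camera_matrix"],np.array(c["dist"],float))[0][:,0]
E
python3 - <<'E'
import pickle,cv2,numpy as np
from h import *
d=pickle.load(open("cam0.pkl","rb"));c=d["top"];im=c["image"][:,:,::-1]
cr=im[100:300,245:415]
cv2.imwrite("pics/topcrop.png",cv2.resize(cr,None,fx=3,fy=3,interpolation=cv2.INTER_CUBIC)[:600])
for p,z in [((310,200),.125),((378,232),.03),((397,282),.09),((300,150),.15)]: print(p,on_z(c,p,z).round(3))
E
```

```text
(310, 200) [0.57  0.016 0.125]
(378, 232) [ 0.502 -0.153  0.03 ]
(397, 282) [ 0.379 -0.178  0.09 ]
(300, 150) [0.68  0.036 0.15 ]
```

View pics/topcrop.png

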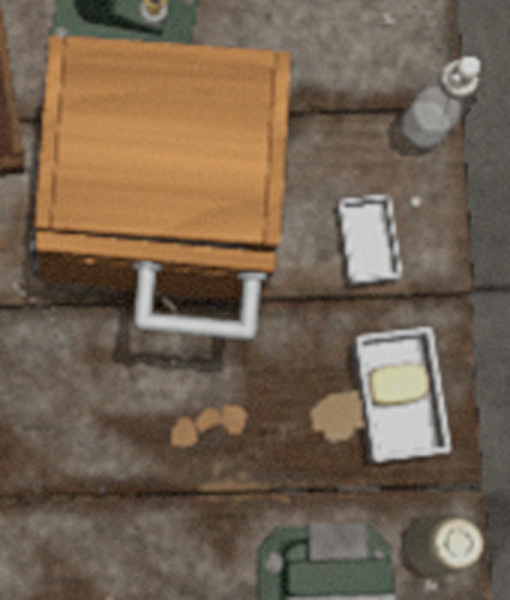

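The crop shows the cupboard's top corners at crop pixels (52,37), (291,53), (279,244) and (37,230). The bar runs from (141,324) to (254,331), and the tray rim corners are (356,336), (433,326), (450,453) and (373,462). The smaller tray lies beyond it.

Run:
```python
import pickle
from h import *
d=pickle.load(open("cam0.pkl","rb"));c=d["top"]
P=lambda x,y,z:on_z(c,(245+(x+.5)/3-.5,100+(y+.5)/3-.5),z)
T=[P(x,y,.15) for x,y in((37,230),(279,244),(291,53),(52,37))]
print("cup FL FR BR BL",np.round(T,4).tolist(),[round(float(np.linalg.norm(T[i]-T[i-1])),4) for i in range(4)])
y=(T[0]-T[1]+T[3]-T[2]);x=(T[3]+T[2]-T[0]-T[1]);print("yaw",np.degrees(np.arctan2(-y[0],y[1])),np.degrees(np.arctan2(x[1],x[0])))
print("front mid",(T[0]+T[1])/2,"centre",np.mean(T,0))
B=[P(*p,.131) for p in((141,318),(254,325))];B2=[P(141,324,.125),P(254,331,.125)]
print("bar",np.round(B2,4).tolist(),np.mean(B2,0))
R=[P(*p,.032) for p in((356,336),(433,326),(450,453),(373,462))]
print("tray",np.round(R,4).tolist(),np.mean(R,0).round(4),[round(float(np.linalg.norm(R[i]-R[i-1])),4) for i in range(4)])
l=(R[0]+R[1]-R[2]-R[3]);print("tray yaw",np.degrees(np.arctan2(l[1],l[0])))
for n,(p,z) in dict(cone=((459,543),.095),bottle=((470,68),.163)).items(): print(n,P(*p,z).round(3))
print("tin",on_z(c,(149,218),.019).round(3))
# refine: trays by mask
im=c["image"].astype(int);m=((im.min(2)>165)|((im[...,0]>180)&(im[...,1]>170))).astype(np.uint8)
m[:, :350]=0
for k in cv2.findContours(m,0,2)[0]:
    if cv2.contourArea(k)>60: print(cv2.minAreaRect(k))
# scene check
for n,X in (("bar",np.mean(B2,0)),("tray",np.mean(R,0)),("cupFL",T[0]),("cupBL",T[3])): print(n,proj(d["scene"],X))
```

```text
cup FL FR BR BL [[0.6225, 0.1349, 0.15], [0.6067, -0.0455, 0.15], [0.754, -0.0612, 0.15], [0.7717, 0.1198, 0.15]] [0.1499, 0.1811, 0.1481, 0.1819]
yaw -5.302646148691004 -5.930762606833644
front mid [0.61458805 0.04468244 0.15      ] centre [0.68869683 0.03698382 0.15      ]
bar [[0.5531, 0.0586, 0.125], [0.5453, -0.0267, 0.125]] [0.54916996 0.01593157 0.125     ]
tray [[0.5525, -0.1197, 0.032], [0.559, -0.1828, 0.032], [0.4551, -0.1903, 0.032], [0.4497, -0.128, 0.032]] [ 0.5041 -0.1552  0.032 ] [0.1032, 0.0634, 0.1041, 0.0626]
tray yaw 4.376794622957395
cone [ 0.382 -0.179  0.095]
bottle [ 0.734 -0.193  0.163]
tin [0.554 0.406 0.019]
((368.5, 399.5), (39.0, 37.0), 90.0)
((397.5, 281.0), (14.0, 13.0), 90.0)
((379.0268859863281, 230.84597778320312), (42.22758102416992, 25.514558792114258), 81.46923065185547)
((368.20001220703125, 179.89999389648438), (26.162952423095703, 17.111984252929688), 81.8698959350586)
bar [[281.58567846 177.66670485]]
tray [[302.44638928 182.81320182]]
cupFL [[248.61575735 185.31674876]]
cupBL [[198.2011979  179.22178367]]
```

```bash
cat >> h.py <<'E'
from scipy.spatial.transform import Rotation as Ro
def pose(p,yaw,tilt=0):
    "tool down, tool x at yaw deg; tilt deg turns about tool y"
    return np.array(p,float),Ro.from_euler('z',yaw,degrees=True)*Ro.from_matrix(np.diag([1,-1,-1.]))*Ro.from_euler('y',tilt,degrees=True)
def cur(o):
    q=o["tool_rot"];return np.array(o["eef_pos"]),Ro.from_quat([q[1],q[2],q[3],q[0]])
def rel(a,b):
    return np.r_[a[1].inv().apply(b[0]-a[0])*1000,(a[1].inv()*b[1]).as_rotvec(degrees=True)].round(1).tolist()
YAW=-5.5; F=np.array([.6145,.0445]); s=np.radians(YAW)
RC=np.array([[np.cos(s),-np.sin(s)],[np.sin(s),np.cos(s)]])
cup=lambda x,y:F+RC@np.array([x,y])
def bar(t,extra=0):
    c,s=np.cos(t),np.sin(t); h=np.array([-.009,.09])
    return cup(*(h+.125*np.array([-s,-c])+(.05+extra)*np.array([-c,s])))
E
python3 - <<'E'
from h import *
from station import bot
a=cur(bot.get_obs()); b=bar(0);print(b,cup(-.009,.09))
print(rel(a,(a[0]+[0,0,.06],a[1])),rel(a,pose([*b,.24],84.5)))
for t in (0,1.5,1.9):print(bar(t))
E
```

```text
[0.55241702 0.01531603] [0.61416755 0.13494827]
[-0.0, -0.1, -60.0, 0.0, 0.0, 0.0] [538.1, -548.5, -8.7, -0.1, -0.0, -69.7]
[0.55241702 0.01531603]
[0.49046694 0.18808166]
[0.52092286 0.23205865]
```

step_arm:
  increments:
    - [[-0.2, 0, 0, -40, 0, 0, 0], [-0.2, 0, 0, -70, 0, 0, 0], [-0.2, 30, -30, -70, 0, 0, -5], [-0.2, 60, -60, -70, 0, 0, -10], [-0.2, 90, -90, -70, 0, 0, -15], [-0.2, 120, -120, -70, 0, 0, -20], [-0.2, 148, -150, -70, 0, 0, -25], [-0.2, 176, -180, -70, 0, 0, -30], [-0.2, 205, -209, -70, 0, 0, -35], [-0.2, 234, -238, -70, 0, 0, -40]]

```text
t: 0.98
eef_pos: [0.3378, -0.3613, 0.3012]
tool_rot: [0.0, 0.887, 0.462, -0.0]
contact_force: [1.2, -0.5, 0.3]
gripper_width: 0.4
grasp_force: 0.0
```

step_arm:
  increments:
    - [[-0.2, 41, 0, 0, 0, 0, -5], [-0.2, 82, 0, 0, 0, 0, -10], [-0.2, 123, 0, 0, 0, 0, -15], [-0.2, 164, 0, 0, 0, 0, -20], [-0.2, 205, 0, 0, 0, 0, -25], [-0.2, 246, 0, 0, 0, 0, -30], [-0.2, 246, 0, 0, 0, 0, -30]]

```text
t: 1.57
eef_pos: [0.4834, -0.1538, 0.3018]
tool_rot: [-0.0, 0.733, 0.68, 0.002]
contact_force: [-0.6, 0.8, 0.5]
gripper_width: 0.398
grasp_force: 0.0
```

Run:
```python
from h import *
from station import bot
o=bot.get_obs();a=cur(o);print(a[0],o["t"],o["q"].round(2),o["gripper_width"],o["contact_force"])
b=(.551,.0155);print(rel(a,pose([*b,.24],84.5)))
```

```text
[ 0.48341745 -0.15379824  0.30175585] 1.5667 [ 0.64  0.17 -0.5   1.83  0.09  1.16  0.03] 0.3981778393240347 [-0.61730691  0.79345196  0.48355279]
[173.7, 54.5, 62.6, 0.2, -0.2, 1.2]
```

step_arm:
  increments:
    - [[-0.2, 40, 12, 12, 0, 0, 1.2], [-0.2, 80, 24, 25, 0, 0, 1.2], [-0.2, 120, 37, 45, 0, 0, 1.2], [-0.2, 150, 47, 70, 0, 0, 1.2], [-0.2, 173.7, 54.5, 90, 0, 0, 1.2], [-0.2, 173.7, 54.5, 100, 0, 0, 1.2], [-0.2, 173.7, 54.5, 100, 0, 0, 1.2]]

```text
t: 2.15
eef_pos: [0.5477, 0.0072, 0.1984]
tool_rot: [-0.002, 0.744, 0.668, -0.002]
contact_force: [-0.5, -1.5, 0.1]
gripper_width: 0.399
grasp_force: 0.0
```

Run:
```python
from h import *
from station import bot
o=bot.get_obs();a=cur(o);print(a[0],o["t"],o["q"].round(2))
c=bot.read_camera("wrist");cv2.imwrite("pics/w1.png",c["image"][:,:,::-1])
b=(.551,.0155);print(rel(a,pose([*b,.104],84.5)))
e=bar(0)
y=RC@np.array([0,1.])
for k in(-.04,0,.04):print(proj(c,[*(np.array(b)+k*y),.125]))
```

```text
[0.54771653 0.00719246 0.19836582] 2.15 [ 0.33  0.36 -0.57  1.86  0.23  0.99 -0.44]
[8.6, 2.9, 94.4, -0.3, -0.0, -0.7]
[[278.65070089 260.39428874]]
[[278.13722861 205.53199644]]
[[277.54707469 144.33636816]]
```

View pics/w1.png

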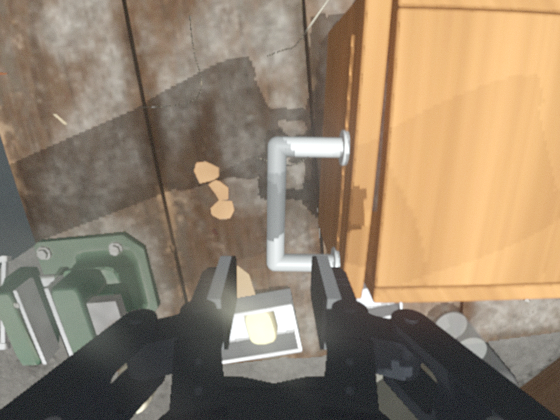

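The wrist view shows the bar from (278,147) to (275,263), within 3 px of the prediction. The tray with wax is seen below, at (260,325). I'll descend onto the bar and grip it.

step_arm:
  increments:
    - [[-0.2, 8.6, 2.9, 20, 0, 0, -0.7], [-0.2, 8.6, 2.9, 45, 0, 0, -0.7], [-0.2, 8.6, 2.9, 70, 0, 0, -0.7], [-0.2, 8.6, 2.9, 85, 0, 0, -0.7], [-0.2, 8.6, 2.9, 94, 0, 0, -0.7], [-0.2, 8.6, 2.9, 94, 0, 0, -0.7], [-0.2, 8.6, 2.9, 94, 0, 0, -0.7]]
  force: 40

```text
t: 2.78
eef_pos: [0.5539, 0.0127, 0.1083]
tool_rot: [0.001, 0.742, 0.67, 0.0]
contact_force: [-0.8, 0.7, 1.0]
gripper_width: 0.399
grasp_force: 0.0
```

step_arm:
  increments:
    - [[-1, 0, 0, 0, 0, 0, 0], [-1, 0, 0, 0, 0, 0, 0], [-1, 0, 0, 0, 0, 0, 0], [-1, 0, 0, 0, 0, 0, 0], [-1, 0, 0, 0, 0, 0, 0]]
  force: 40

```text
t: 3.2
eef_pos: [0.5525, 0.0134, 0.1087]
tool_rot: [0.0, 0.742, 0.671, -0.001]
contact_force: [-6.3, -0.6, 8.5]
gripper_width: 0.127
grasp_force: 39.1
```

Run:
```python
from h import *
from station import bot
o=bot.get_obs();a=cur(o);print(a[0],o["t"],o["gripper_width"],o["grasp_force"],o["contact_force"].round(1),o["q"].round(2))
off=a[0][:2]-bar(0); print(off)
h=cup(-.009,.09); r0=a[0][:2]-h
for deg in np.arange(6,109,6):
    R=Ro.from_euler('z',-deg,degrees=True)
    p=h+R.as_matrix()[:2,:2]@r0
    print(deg,p.round(3),rel(a,(np.r_[p,a[0][2]],R*a[1])))
```

```text
[0.55248704 0.01336194 0.10866116] 3.2 0.1268426115811601 39.0733927488327 [-6.3 -0.6  8.5] [ 0.28  0.48 -0.53  1.93  0.33  0.82 -0.53]
[ 7.00122648e-05 -1.95409037e-03]
6 [0.54 0.02] [5.8, -13.0, 0.0, 0.0, 0.0, 6.0]
12 [0.529 0.029] [13.0, -25.4, 0.0, 0.0, 0.0, 12.0]
18 [0.518 0.038] [21.4, -36.9, 0.0, 0.0, 0.0, 18.0]
24 [0.508 0.049] [31.0, -47.5, -0.0, 0.0, 0.0, 24.0]
30 [0.5  0.06] [41.6, -57.0, -0.0, 0.0, 0.0, 30.0]
36 [0.493 0.073] [53.2, -65.3, -0.0, 0.1, 0.0, 36.0]
42 [0.487 0.086] [65.6, -72.4, -0.0, 0.1, 0.0, 42.0]
48 [0.483 0.099] [78.6, -78.2, -0.0, 0.1, 0.0, 48.0]
54 [0.48  0.113] [92.2, -82.6, -0.1, 0.1, 0.1, 54.0]
60 [0.478 0.128] [106.2, -85.5, -0.1, 0.1, 0.1, 60.0]
66 [0.478 0.142] [120.4, -87.0, -0.1, 0.1, 0.1, 66.0]
72 [0.479 0.156] [134.6, -86.9, -0.1, 0.1, 0.1, 72.0]
78 [0.482 0.17 ] [148.8, -85.4, -0.2, 0.1, 0.1, 78.0]
84 [0.487 0.184] [162.8, -82.4, -0.2, 0.1, 0.1, 84.0]
90 [0.493 0.197] [176.3, -78.0, -0.2, 0.1, 0.1, 90.0]
96 [0.5   0.209] [189.4, -72.1, -0.2, 0.2, 0.1, 96.0]
102 [0.508 0.221] [201.7, -65.0, -0.3, 0.2, 0.1, 102.0]
108 [0.518 0.231] [213.2, -56.5, -0.3, 0.2, 0.1, 108.0]
```

step_arm:
  increments:
    - [[-1, 2.9, -6.5, 0, 0, 0, 3], [-1, 5.8, -13, 0, 0, 0, 6], [-1, 9.4, -19.3, 0, 0, 0, 9], [-1, 13, -25.4, 0, 0, 0, 12], [-1, 17.1, -31.3, 0, 0, 0, 15], [-1, 21.4, -36.9, 0, 0, 0, 18], [-1, 26.1, -42.4, 0, 0, 0, 21], [-1, 31, -47.5, 0, 0, 0, 24], [-1, 31, -47.5, 0, 0, 0, 24]]

```text
t: 3.95
eef_pos: [0.5086, 0.0497, 0.1087]
tool_rot: [0.001, 0.865, 0.501, -0.0]
contact_force: [-4.0, -1.9, 6.9]
gripper_width: 0.121
grasp_force: 39.3
```

Run:
```python
from h import *
from station import bot
o=bot.get_obs();a=cur(o);print(a[0],o["t"],o["gripper_width"],o["grasp_force"],o["contact_force"].round(1),o["torque"].round(2),o["q"].round(2))
print(rel(a,pose([.508,.049,.1087],60.3)))
```

```text
[0.50862142 0.04966713 0.10865465] 3.95 0.12122056519606841 39.325345158576965 [-4.  -1.9  6.9] [-0.38  0.92 -0.08] [ 0.15  0.41 -0.45  2.03  0.26  0.76 -0.98]
[-0.9, -0.2, -0.0, 0.1, 0.0, -0.1]
```

The motion follows the hinge arc cleanly, so the same tool-frame increments can be reused.

step_arm:
  increments:
    - [[-1, 4.3, -9.8, 0, 0, 0, 4.5], [-1, 9.4, -19.3, 0, 0, 0, 9], [-1, 15, -28.4, 0, 0, 0, 13.5], [-1, 21.4, -36.9, 0, 0, 0, 18], [-1, 28.5, -45, 0, 0, 0, 22.5], [-1, 36.2, -52.4, 0, 0, 0, 27], [-1, 44.4, -59.2, 0, 0, 0, 31.5], [-1, 53.2, -65.3, 0, 0, 0, 36], [-1, 65.6, -72.4, 0, 0, 0, 42], [-1, 65.6, -72.4, 0, 0, 0, 42]]

```text
t: 4.78
eef_pos: [0.4798, 0.1453, 0.1087]
tool_rot: [-0.001, 0.987, 0.159, 0.002]
contact_force: [-0.8, -1.0, 5.3]
gripper_width: 0.124
grasp_force: 40.9
```

step_arm:
  increments:
    - [[-1, 4.3, -9.8, 0, 0, 0, 4.5], [-1, 9.4, -19.3, 0, 0, 0, 9], [-1, 15, -28.4, 0, 0, 0, 13.5], [-1, 21.4, -36.9, 0, 0, 0, 18], [-1, 28.5, -45, 0, 0, 0, 22.5], [-1, 36.2, -52.4, 0, 0, 0, 27], [-1, 44.4, -59.2, 0, 0, 0, 31.5], [-1, 53.2, -65.3, 0, 0, 0, 36], [-1, 65.6, -72.4, 0, 0, 0, 42], [-1, 65.6, -72.4, 0, 0, 0, 42]]

```text
t: 5.62
eef_pos: [0.522, 0.232, 0.1087]
tool_rot: [-0.001, 0.978, -0.207, 0.002]
contact_force: [2.2, -3.2, 6.1]
gripper_width: 0.12
grasp_force: 40.6
```

Run:
```python
from h import *
from station import bot
o=bot.get_obs();a=cur(o);print(a[0],o["t"],o["gripper_width"],o["grasp_force"],o["contact_force"].round(1),o["torque"].round(2),o["q"].round(2))
print(rel(a,pose([.518,.231,.1087],-23.7)),a[1].as_matrix()[:,0])
```

```text
[0.52201263 0.23200132 0.10866244] 5.6167 0.11984014313253065 40.57507574558258 [ 2.2 -3.2  6.1] [-0.38 -0.48 -0.2 ] [-0.41  0.46 -0.15  1.91  0.09  0.78 -2.6 ]
[-3.3, 2.5, -0.1, -0.2, -0.2, -0.1] [ 0.91469992 -0.40411317  0.00407385]
```

step_arm:
  increments:
    - [[-0.2, 0, 0, 0, 0, 0, 0], [-0.2, 0, 0, 0, 0, 0, 0], [-0.2, 0, 0, 0, 0, 0, 0], [-0.2, 0, 0, -15, 0, 0, 0], [-0.2, 0, 0, -40, 0, 0, 0], [-0.2, 0, 0, -75, 0, 0, 0], [-0.2, 0, 0, -110, 0, 0, 0], [-0.2, 0, 0, -140, 0, 0, 0], [-0.2, 0, 0, -140, 0, 0, 0]]

```text
t: 6.37
eef_pos: [0.521, 0.2331, 0.2539]
tool_rot: [-0.003, 0.979, -0.205, 0.004]
contact_force: [0.5, 0.2, -0.1]
gripper_width: 0.4
grasp_force: 0.0
```

Run:
```python
from h import *
from station import bot
o=bot.get_obs();a=cur(o);print(a[0],o["t"],o["gripper_width"],o["contact_force"].round(1),o["q"].round(2))
print(rel(a,pose([.487,-.156,.25],4.4)))
```

```text
[0.52098763 0.23309528 0.25392979] 6.3667 0.39957150915010736 [ 0.5  0.2 -0.1] [-0.4   0.29 -0.16  1.78  0.05  1.07 -2.56]
[124.9, 370.1, 1.6, -0.4, -0.5, -28.0]
```

step_arm:
  increments:
    - [[-0.2, 12, 37, 0, 0, 0, -3], [-0.2, 25, 74, 0, 0, 0, -6], [-0.2, 37, 111, 0, 0, 0, -9], [-0.2, 50, 148, 0, 0, 0, -12], [0.2, 62, 185, 0, 0, 0, -15], [0.6, 75, 222, 0, 0, 0, -18], [1, 87, 259, 0, 0, 0, -21], [1, 100, 296, 0, 0, 0, -24], [1, 113, 333, 0, -0.5, 0, -28], [1, 125, 370, 20, -0.5, 0, -28]]

```text
t: 7.2
eef_pos: [0.4854, -0.158, 0.2309]
tool_rot: [0.005, 0.999, 0.04, 0.002]
contact_force: [1.5, -0.2, 0.2]
gripper_width: 1.001
grasp_force: 0.0
```

step_arm:
  increments:
    - [[1, 0, 0, 20, 0, 0, 0], [1, 0, 0, 50, 0, 0, 0], [1, 0, 0, 70, 0, 0, 0], [1, 0, 0, 70, 0, 0, 0]]

```text
t: 7.53
eef_pos: [0.4804, -0.1556, 0.1542]
tool_rot: [0.003, 0.999, 0.038, -0.005]
contact_force: [-1.2, -0.7, 0.5]
gripper_width: 0.998
grasp_force: 0.0
```

Run:
```python
from h import *
from station import bot
o=bot.get_obs();a=cur(o);print(a[0],o["t"],o["gripper_width"],o["q"].round(2))
print(rel(a,pose([.489,-.156,.008],4.4)))
c=bot.read_camera("wrist");t=bot.read_camera("top")
# tray rim in wrist view
L=np.array([.997,.077]);W=np.array([-.077,.997]);C=np.array([.504,-.155])
pts=[[*(C+sx*.05*L+sy*.03*W),.032] for sx,sy in((1,1),(1,-1),(-1,-1),(-1,1))]
print(proj(c,pts).round(0).tolist())
a1=cv2.resize(t["image"][100:310,200:420],None,fx=1.9,fy=1.9)
cv2.imwrite("pics/two.png",np.hstack([cv2.resize(c["image"],(380,285)),np.zeros((285,2,3),np.uint8),a1[:285,:400]])[:,:,::-1])
cv2.imwrite("pics/w2.png",c["image"][:,:,::-1])
im=c["image"].astype(int);sat=im.max(2)-im.min(2)
m=((im.min(2)>130)&(sat<25)|((im[...,0]>180)&(im[...,1]>165))).astype(np.uint8)
m=cv2.morphologyEx(m,cv2.MORPH_CLOSE,np.ones((9,9)))
for k in cv2.findContours(m,0,2)[0]:
    if cv2.contourArea(k)>1500: print(cv2.minAreaRect(k),cv2.boundingRect(k))
```

```text
[ 0.48040262 -0.15562123  0.15424034] 7.5333 0.998172118342752 [ 0.18  0.3   0.01  2.03  0.01  0.82 -1.31]
[10.0, 0.1, 146.2, 0.3, 0.6, -0.1]
[[233.0, 99.0], [315.0, 99.0], [311.0, 226.0], [238.0, 226.0]]
((273.64581298828125, 141.38461303710938), (140.55648803710938, 184.5574188232422), 14.774551391601562) (195, 49, 158, 181)
((66.49998474121094, 116.99998474121094), (132.99996948242188, 135.99996948242188), 0.0) (0, 49, 134, 137)
((279.5, 197.5), (395.0, 559.0), 90.0) (0, 0, 560, 396)
((255.0, 24.5), (49.0, 212.0), 90.0) (149, 0, 213, 50)
```

View pics/two.png

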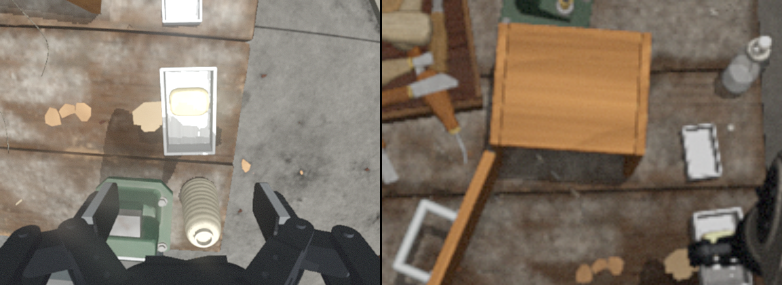

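The wrist view (left half) shows the tray corners within 3 px of the prediction, with the wax inside. The cone is clear behind it. The top view (right half) shows the door open at about 108°. I'll descend and grip the tray.

step_arm:
  increments:
    - [[1, 5, 0.5, 20, 0.3, 0.6, 0], [1, 9, 1, 55, 0.3, 0.6, 0], [1, 9, 1, 90, 0.3, 0.6, 0], [1, 9, 1, 120, 0.3, 0.6, 0], [1, 9, 1, 138, 0.3, 0.6, 0], [1, 9, 1, 145, 0.3, 0.6, 0], [1, 9, 1, 145, 0.3, 0.6, 0]]
  force: 40

```text
t: 8.22
eef_pos: [0.4931, -0.1575, 0.0131]
tool_rot: [0.001, 0.999, 0.038, 0.004]
contact_force: [-0.4, -0.5, -0.2]
gripper_width: 1.002
grasp_force: 0.0
```

step_arm:
  increments:
    - [[0.5, 0, 0, 0, 0, 0, 0], [-0.2, 0, 0, 0, 0, 0, 0], [-0.2, 0, 0, 0, 0, 0, 0], [-0.2, 0, 0, 0, 0, 0, 0], [-0.2, 0, 0, 0, 0, 0, 0], [-0.2, 0, 0, 0, 0, 0, 0]]
  force: 40

```text
t: 8.72
eef_pos: [0.4946, -0.1582, 0.0154]
tool_rot: [0.002, 0.999, 0.037, 0.006]
contact_force: [-0.4, 0.1, 6.2]
gripper_width: 0.692
grasp_force: 42.7
```

Run:
```python
from h import *
from station import bot
o=bot.get_obs();a=cur(o);print(a[0],o["t"],o["gripper_width"],o["grasp_force"],o["contact_force"].round(1))
print(a[1].as_matrix().round(3).tolist())
g=lambda x:[*cup(x,0),a[0][2]]
print(rel(a,pose(g(-.075),-5.5)),rel(a,pose(g(-.055),-5.5)),g(-.075))
```

```text
[ 0.4945563  -0.15819552  0.01536804] 8.7167 0.6923789533661404 42.69337177276611 [-0.4  0.1  6.2]
[[0.997, 0.075, 0.012], [0.075, -0.997, -0.003], [0.012, 0.004, -1.0]]
[60.8, -205.9, -0.2, 0.2, -0.7, 9.8] [80.6, -202.5, 0.1, 0.2, -0.7, 9.8] [np.float64(0.5398452851224617), np.float64(0.051688431439016795), np.float64(0.01536803799661272)]
```

step_arm:
  increments:
    - [[-0.2, 0, 0, -6, 0, 0, 0], [-0.2, 0, 0, -18, 0, 0, 0], [-0.2, 0, 0, -34, 0, 0, 0], [-0.2, 0, 0, -50, 0, 0, 0], [-0.2, 0, 0, -60, 0, -0.7, 0], [-0.2, 0, 0, -60, 0, -0.7, 0]]

```text
t: 9.22
eef_pos: [0.494, -0.1578, 0.076]
tool_rot: [0.002, 0.999, 0.037, 0.0]
contact_force: [1.2, 1.0, -4.0]
gripper_width: 0.69
grasp_force: 45.1
```

Run:
```python
from h import *
from station import bot
o=bot.get_obs();a=cur(o);print(a[0],o["t"],o["gripper_width"],o["grasp_force"],o["contact_force"].round(1),o["torque"].round(2))
g=lambda x:[*cup(x,0),a[0][2]]
print(rel(a,pose(g(-.095),-5.5)))
c=bot.read_camera("wrist");s=bot.read_camera("scene")
p=proj(s,a[0])[0].astype(int);print(p)
x,y=p; cs=cv2.resize(s["image"][max(y-50,0):y+40,x-60:x+60],(480,360))
cv2.imwrite("pics/two2.png",np.hstack([cv2.resize(c["image"][:300],(310,166)).copy() if 0 else cv2.resize(c["image"],(310,360)),cs])[:,:,::-1])
```

```text
[ 0.49404117 -0.15784621  0.07602232] 9.2167 0.6904441492975459 45.0851708650589 [ 1.2  1.  -4. ] [ 0.03  0.   -0.05]
[41.6, -208.9, -0.9, 0.2, -0.0, 9.8]
[305 170]
```

View pics/two2.png

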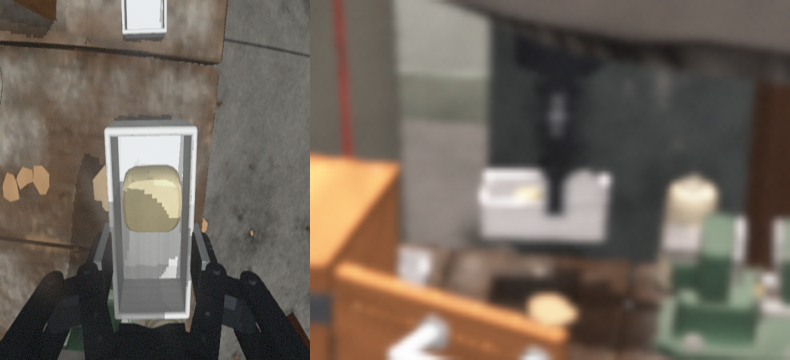

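The tray is lifted and level with the wax in it. The scene crop shows it held at about (545,205), clear of the bench. The load is about 4 N. Next I'll carry it in front of the opening.

step_arm:
  increments:
    - [[-0.2, 2, -10, 0, 0, 0, 0.5], [-0.2, 6, -30, 0, 0, 0, 1.5], [-0.2, 11, -55, 0, 0, 0, 2.5], [-0.2, 16, -80, 0, 0, 0, 4], [-0.2, 21, -105, 0, 0, 0, 5], [-0.2, 26, -130, 0, 0, 0, 6], [-0.2, 31, -155, 0, 0, 0, 7.5], [-0.2, 36, -180, 0, 0, 0, 8.7], [-0.2, 40, -200, 0, 0, 0, 9.5], [-0.2, 41.6, -208.9, 0, 0, 0, 9.8]]

```text
t: 10.15
eef_pos: [0.5177, 0.0576, 0.0716]
tool_rot: [0.001, 0.999, -0.046, -0.002]
contact_force: [1.4, 0.0, -3.8]
gripper_width: 0.69
grasp_force: 45.0
```

step_arm:
  increments:
    - [[-0.2, 0, 0, 5, 0, 0, 0], [-0.2, 0, 0, 18, 0, 0, 0], [-0.2, 0, 0, 33, 0, 0, 0], [-0.2, 0, 0, 46, 0, 0, 0], [-0.2, 0, 0, 54, 0, 0, 0], [-0.2, 0, 0, 56, 0, 0, 0], [-0.2, 0, 0, 56, 0, 0, 0]]

```text
t: 10.73
eef_pos: [0.517, 0.0514, 0.016]
tool_rot: [0.003, 0.999, -0.049, -0.003]
contact_force: [-2.0, -0.8, -0.4]
gripper_width: 0.695
grasp_force: 45.4
```

Run:
```python
from h import *
from station import bot
o=bot.get_obs();a=cur(o);print(a[0],o["t"],o["gripper_width"],o["grasp_force"],o["contact_force"].round(1),o["torque"].round(2),o["q"].round(2))
print(rel(a,pose([*cup(-.095,0),.0154],-5.5)))
```

```text
[0.51699331 0.05140075 0.0160203 ] 10.7333 0.6954897029700199 45.445491671562195 [-2.  -0.8 -0.4] [-0.19  0.2  -0.04] [-0.24  0.54  0.02  2.07 -0.01  0.53 -1.88]
[2.7, -2.5, 0.6, 0.3, 0.3, -0.1]
```

step_arm:
  increments:
    - [[-0.2, 0, 0, 1, 0, 0, 0], [0.2, 0, 0, 1, 0, 0, 0], [0.6, 0, 0, 1, 0, 0, 0], [1, 0, 0, 0, 0, 0, 0], [1, 0, 0, 0, 0, 0, 0], [1, 0, 0, -25, 0, 0, 0], [1, 0, 0, -60, 0, 0, 0], [1, 0, 0, -95, 0, 0, 0], [1, 0, 0, -110, 0, 0, 0]]

```text
t: 11.48
eef_pos: [0.5208, 0.0547, 0.1306]
tool_rot: [0.001, 0.999, -0.048, 0.001]
contact_force: [-0.1, -0.3, -0.5]
gripper_width: 1.001
grasp_force: 0.0
```

step_arm:
  increments:
    - [[1, -10, 0, 0, 0, 7, 0], [1, -20, 0, 0, 0, 14, 0], [1, -30, 0, 0, 0, 21, 0], [1, -40, 0, 0, 0, 28, 0], [1, -40, 0, 0, 0, 35, 0], [1, -40, 0, 0, 0, 42, 0], [1, -40, 0, 0, 0, 45, 0], [1, -40, 0, 0, 0, 45, 0]]

```text
t: 12.15
eef_pos: [0.5044, 0.0593, 0.1439]
tool_rot: [0.032, 0.965, -0.05, 0.254]
contact_force: [0.4, -0.2, -0.5]
gripper_width: 1.0
grasp_force: 0.0
```

Run:
```python
from h import *
from station import bot
o=bot.get_obs();a=cur(o);print(a[0],o["t"],o["gripper_width"],o["contact_force"].round(1),o["q"].round(2));print(a[1].as_matrix().round(3))
t=bot.read_camera("top")
im=t["image"].astype(int)
cv2.imwrite("pics/t3.png",cv2.resize(t["image"][90:290,210:410],(600,600),interpolation=cv2.INTER_CUBIC)[:,:,::-1])
C=cup(-.0885,0);u=RC[:,0];v=RC[:,1]
print(proj(t,[[*(C+sx*.05*u+sy*.03*v),.032] for sx,sy in((1,1),(1,-1),(-1,-1),(-1,1))]).round(1))
```

```text
[0.50436483 0.05931785 0.14392801] 12.15 0.9999907255585512 [ 0.4 -0.2 -0.5] [-1.03  0.19  0.68  2.42  0.87  0.19 -2.89]
[[ 0.866 -0.112  0.487]
 [-0.079 -0.993 -0.087]
 [ 0.493  0.037 -0.869]]
[[282.1 203.3]
 [306.6 204.9]
 [304.2 245.6]
 [279.4 243.9]]
```

View pics/t3.png

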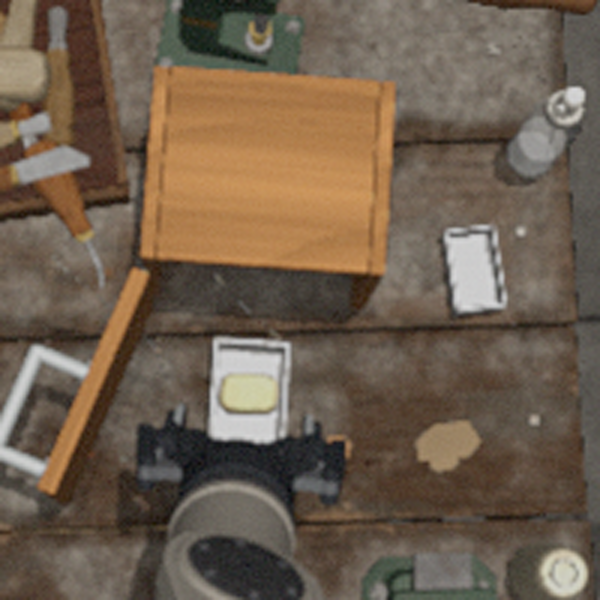

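The tray sits at crop (250,390), aligned with the opening, and the wax is in it. The tilt saturated at about 30° here. I'll push in two stages with spread fingers: tool down first, then tilted for the last part.

Run:
```python
from h import *
from station import bot
o=bot.get_obs();a=cur(o)
b=pose([*cup(-.168,.0),.15],-5.5); print(rel(a,b),b[0])
```

```text
[-47.3, 8.3, -32.5, 2.2, -29.7, -0.1] [0.44727344 0.06060209 0.15      ]
```

step_arm:
  increments:
    - [[-0.4, -10, 2, -7, 0, -6, 0], [-0.4, -20, 4, -14, 1, -12, 0], [-0.4, -30, 6, -20, 1, -18, 0], [-0.4, -38, 8, -26, 2, -24, 0], [-0.4, -47, 8, -32, 2, -29.7, 0], [-0.4, -47, 8, -32, 2, -29.7, 0], [-0.4, -47, 8, -32, 2, -29.7, 0]]

```text
t: 12.78
eef_pos: [0.4512, 0.0577, 0.1501]
tool_rot: [-0.0, 0.999, -0.053, -0.002]
contact_force: [2.8, -0.5, 0.2]
gripper_width: 0.303
grasp_force: 0.0
```

Run:
```python
from h import *
from station import bot
o=bot.get_obs();a=cur(o);print(a[0],o["t"],o["q"].round(2),o["gripper_width"])
b=pose([*cup(-.166,.0),.008],-5.5); print(rel(a,b),b[0])
```

```text
[0.45118198 0.0576789  0.15005358] 12.7833 [-0.47  0.23  0.23  2.15 -0.08  0.77 -1.86] 0.3029837485913428
[-1.6, -2.5, 142.1, 0.0, 0.2, -0.6] [0.44926423 0.06041039 0.008     ]
```

step_arm:
  increments:
    - [[-0.4, -2, -2.5, 15, 0, 0, -0.6], [-0.4, -2, -2.5, 45, 0, 0, -0.6], [-0.4, -2, -2.5, 80, 0, 0, -0.6], [-0.4, -2, -2.5, 112, 0, 0, -0.6], [-0.4, -2, -2.5, 133, 0, 0, -0.6], [-0.4, -2, -2.5, 141, 0, 0, -0.6], [-0.4, -2, -2.5, 141, 0, 0, -0.6], [-0.4, -2, -2.5, 141, 0, 0, -0.6]]

```text
t: 13.45
eef_pos: [0.4452, 0.0598, 0.0081]
tool_rot: [0.002, 0.999, -0.047, -0.002]
contact_force: [-0.1, 0.5, -0.4]
gripper_width: 0.297
grasp_force: 0.0
```

Run:
```python
from h import *
from station import bot
o=bot.get_obs();a=cur(o);print(a[0],o["t"],o["q"].round(2),o["contact_force"].round(1),a[1].as_matrix().round(3)[:,0])
print(RC.T@(a[0][:2]-F))
b=pose([*cup(-.087,.0),.009],-5.5); print(rel(a,b),b[0])
```

```text
[0.44520613 0.05980664 0.00808587] 13.45 [-0.4   0.49  0.15  2.24 -0.17  0.42 -1.77] [-0.1  0.5 -0.4] [ 0.996 -0.094 -0.003]
[-0.16998155 -0.00098992]
[83.0, -0.8, -1.2, 0.2, 0.2, 0.1] [0.52790053 0.05283858 0.009     ]
```

step_arm:
  increments:
    - [[-0.4, 4, 0, 0, 0, 0, 0], [-0.4, 8, 0, 0, 0, 0, 0], [-0.4, 12, 0, 0, 0, 0, 0], [-0.4, 15, 0, 0, 0, 0, 0], [-0.4, 18, 0, 0, 0, 0, 0], [-0.4, 21, 0, 0, 0, 0, 0], [-0.4, 25, 0, 0, 0, 0, 0], [-0.4, 30, -0.3, 0, 0, 0, 0], [-0.4, 35, -0.3, 0, 0, 0, 0], [-0.4, 40, -0.4, 0, 0, 0, 0]]

```text
t: 14.28
eef_pos: [0.4851, 0.0563, 0.0073]
tool_rot: [0.002, 0.999, -0.047, -0.002]
contact_force: [-1.9, 0.2, -1.3]
gripper_width: 0.302
grasp_force: 0.8
```

step_arm:
  increments:
    - [[-0.4, 5, 0, 0, 0, 0, 0], [-0.4, 10, 0, 0, 0, 0, 0], [-0.4, 15, 0, 0, 0, 0, 0], [-0.4, 20, 0, 0, 0, 0, 0], [-0.4, 25, 0, 0, 0, 0, 0], [-0.4, 30, 0, 0, 0, 0, 0], [-0.4, 35, 0, 0, 0, 0, 0], [-0.4, 39, 0, 0, 0, 0, 0], [-0.4, 42, 0, 0, 0, 0, 0], [-0.4, 43, 0, 0, 0, 0, 0]]

```text
t: 15.12
eef_pos: [0.5283, 0.0523, 0.0074]
tool_rot: [0.002, 0.999, -0.047, -0.002]
contact_force: [-2.6, 0.2, -0.3]
gripper_width: 0.304
grasp_force: 1.3
```

Run:
```python
from h import *
from station import bot
o=bot.get_obs();a=cur(o);print(a[0],o["t"],o["q"].round(2),o["contact_force"].round(1),a[1].as_matrix().round(3)[:,0])
print(RC.T@(a[0][:2]-F))
c=bot.read_camera("wrist")
cv2.imwrite("pics/w4.png",c["image"][:,:,::-1])
```

```text
[0.52828198 0.05232225 0.00740689] 15.1167 [-0.35  0.58  0.16  2.06 -0.17  0.52 -1.73] [-2.6  0.2 -0.3] [ 0.996 -0.094 -0.003]
[-0.08657082 -0.00047739]
```

View pics/w4.png

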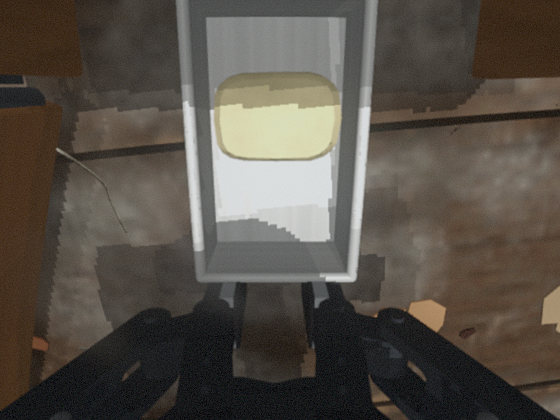

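The wrist view shows the tray straight between the walls. Its rear edge at row 280 is flush with both fingertips, and the wax is in it. I'll back off, tilt and push the rest.

step_arm:
  increments:
    - [[-0.4, -8, 0, -4, 0, 0, 0], [-0.4, -15, 0, -10, 0, 6, 0], [-0.4, -15, 0, -12, 0, 12, 0], [-0.4, -15, 0, -12, 0, 18, 0], [-0.4, -15, 0, -12, 0, 24, 0], [-0.4, -15, 0, -12, 0, 30, 0], [-0.4, -15, 0, -12, 0, 34, 0], [-0.4, -15, 0, -12, 0, 34, 0]]

```text
t: 15.83
eef_pos: [0.5174, 0.0479, 0.0339]
tool_rot: [0.032, 0.986, -0.049, 0.157]
contact_force: [-0.0, -0.3, 0.7]
gripper_width: 0.303
grasp_force: 0.0
```

Run:
```python
from h import *
from station import bot
o=bot.get_obs();a=cur(o);print(a[0],o["t"],o["q"].round(2),o["contact_force"].round(1),a[1].as_matrix().round(3))
print(RC.T@(a[0][:2]-F))
b=pose([*cup(-.098,0),.013],-5.5,34);print(rel(a,b))
for x in (-.08,-.04,0,.01): print(x,rel(a,pose([*cup(x,0),.013],-5.5,34)))
```

```text
[0.51737688 0.04790571 0.03388259] 15.8333 [-0.41  0.44  0.11  2.3   0.78  0.18 -2.74] [-0.  -0.3  0.7] [[ 0.946 -0.106  0.307]
 [-0.086 -0.993 -0.078]
 [ 0.313  0.047 -0.948]]
[-0.09700241 -0.00591881]
[-7.5, -6.9, 19.2, 2.7, 15.7, 0.6]
-0.08 [9.6, -7.1, 24.8, 2.7, 15.7, 0.6]
-0.04 [47.6, -7.5, 37.4, 2.7, 15.7, 0.6]
0 [85.6, -7.9, 49.9, 2.7, 15.7, 0.6]
0.01 [95.1, -8.1, 53.0, 2.7, 15.7, 0.6]
```

Run:
```python
from h import *
from station import bot
o=bot.get_obs();a=cur(o)
print(rel(a,pose([*cup(-.11,0),.21],-5.5,0)))
```

```text
[42.9, 2.6, -171.4, 2.8, -18.3, -0.2]
```

step_arm:
  increments:
    - [[-0.4, 5, 0, -30, 0, 0, 0], [-0.4, 12, 1, -65, 0, -3, 0], [-0.4, 22, 2, -100, 1, -9, 0], [-0.4, 32, 2.6, -138, 2, -14, 0], [-0.4, 43, 2.6, -171, 2.8, -18.3, 0], [-0.4, 43, 2.6, -171, 2.8, -18.3, 0]]

```text
t: 16.33
eef_pos: [0.5099, 0.0546, 0.2155]
tool_rot: [-0.002, 0.999, -0.051, 0.001]
contact_force: [1.9, 0.4, 0.7]
gripper_width: 0.3
grasp_force: 0.0
```

step_arm:
  increments:
    - [[-0.4, 0, 0, 0, 0, 0, -7], [-0.4, 0, 0, 0, 0, 0, -14], [-0.4, 0, 0, 0, 0, 0, -21], [-0.4, 0, 0, 0, 0, 0, -28], [-0.4, 0, 0, 0, 0, 0, -35], [-0.4, 0, 0, 0, 0, 0, -42], [-0.4, 0, 0, 0, 0, 0, -49], [-0.4, 0, 0, 0, 0, 0, -56], [-0.4, 0, 0, 0, 0, 0, -63], [-0.4, 0, 0, 0, 0, 0, -70]]

```text
t: 17.17
eef_pos: [0.5055, 0.0551, 0.2096]
tool_rot: [-0.0, 0.845, 0.535, -0.001]
contact_force: [-1.5, -0.1, 0.0]
gripper_width: 0.302
grasp_force: 0.0
```

step_arm:
  increments:
    - [[-0.4, 0, 0, 0, 0, 0, -7], [-0.4, 0, 0, 0, 0, 0, -14], [-0.4, 0, 0, 0, 0, 0, -21], [-0.4, 0, 0, 0, 0, 0, -28], [-0.4, 0, 0, 0, 0, 0, -35], [-0.4, 0, 0, 0, 0, 0, -42], [-0.4, 0, 0, 0, 0, 0, -49], [-0.4, 0, 0, 0, 0, 0, -56], [-0.4, 0, 0, 0, 0, 0, -63], [-0.4, 0, 0, 0, 0, 0, -70]]

```text
t: 18.0
eef_pos: [0.5055, 0.055, 0.2095]
tool_rot: [-0.0, 0.385, 0.923, -0.001]
contact_force: [0.5, 0.6, -0.9]
gripper_width: 0.301
grasp_force: 0.0
```

Run:
```python
from h import *
from station import bot
o=bot.get_obs();a=cur(o);print(a[0],o["t"],o["q"].round(2),a[1].as_matrix().round(2).tolist())
print(rel(a,pose([*cup(-.11,0),.21],174.5,0)),rel(a,pose([*cup(-.11,0),.21],174.5,-40)))
```

```text
[0.50549929 0.05502733 0.20950681] 18.0 [ 0.43  0.33 -0.79  1.93  0.27  1.    0.3 ] [[-0.7, 0.71, -0.0], [0.71, 0.7, -0.0], [0.0, -0.0, -1.0]]
[0.4, -0.3, -0.5, -0.1, -0.0, -39.8] [0.4, -0.3, -0.5, -14.0, -38.4, -38.1]
```

step_arm:
  increments:
    - [[-0.4, 0, 0, 0, 0, 0, -7], [-0.4, 0, 0, 0, 0, 0, -14], [-0.4, 0, 0, 0, 0, 0, -21], [-0.4, 0, 0, 0, 0, 0, -28], [-0.4, 0, 0, 0, 0, 0, -35], [-0.4, 0, 0, 0, 0, 0, -39.8], [-0.4, 0, 0, 0, 0, 0, -39.8]]

```text
t: 18.58
eef_pos: [0.5055, 0.055, 0.2093]
tool_rot: [-0.001, 0.05, 0.999, -0.0]
contact_force: [-0.5, 0.0, 0.1]
gripper_width: 0.299
grasp_force: 0.0
```

step_arm:
  increments:
    - [[-0.4, 0, 0, 0, 0, -7, 0], [-0.4, 0, 0, 0, 0, -14, 0], [-0.4, 0, 0, 0, 0, -21, 0], [-0.4, 0, 0, 0, 0, -28, 0], [-0.4, 0, 0, 0, 0, -35, 0], [-0.4, 0, 0, 0, 0, -40, 0], [-0.4, 0, 0, 0, 0, -40, 0]]

```text
t: 19.17
eef_pos: [0.5071, 0.0494, 0.2098]
tool_rot: [0.314, 0.053, 0.948, -0.025]
contact_force: [0.1, -0.0, 0.2]
gripper_width: 0.301
grasp_force: 0.0
```

Run:
```python
from h import *
from station import bot
o=bot.get_obs();a=cur(o);print(a[0],o["t"],o["q"].round(2),a[1].as_matrix().round(2).tolist())
print(rel(a,pose([*cup(-.11,0),.014],174.5,-40)))
```

```text
[0.50712438 0.04937037 0.20976041] 19.1667 [ 0.38  0.07 -0.81  2.37  1.2   0.4  -0.02] [[-0.8, 0.12, 0.59], [0.09, 0.99, -0.08], [-0.6, -0.01, -0.8]]
[119.1, 8.2, 155.3, -1.4, -3.3, -0.5]
```

step_arm:
  increments:
    - [[-0.4, 0, 0, 0, -1, -3, 0], [-0.4, 10, 1, 13, -1, -3, 0], [-0.4, 22, 2, 29, -1, -3, 0], [-0.4, 34, 3, 45, -1, -3, 0], [-0.4, 46, 3, 60, -1, -3, 0], [-0.4, 58, 4, 76, -1, -3, 0], [-0.4, 70, 5, 91, -1, -3, 0], [-0.4, 80, 6, 104, -1, -3, 0], [-0.4, 80, 6, 104, -1, -3, 0]]

```text
t: 19.92
eef_pos: [0.5198, 0.0588, 0.0725]
tool_rot: [0.324, 0.053, 0.944, -0.017]
contact_force: [-1.7, -0.7, -0.8]
gripper_width: 0.299
grasp_force: 0.0
```

Run:
```python
from h import *
from station import bot
o=bot.get_obs();a=cur(o);print(a[0],o["t"],o["q"].round(2),a[1].as_matrix().round(2).tolist())
print(rel(a,pose([*cup(-.11,0),.08],174.5,-40)),rel(a,pose([*cup(-.11,0),.014],174.5,-40)))
```

```text
[0.51984506 0.05883858 0.07251952] 19.9167 [ 0.69  0.93 -1.41  2.44  1.94  1.2  -0.46] [[-0.78, 0.11, 0.61], [0.09, 0.99, -0.07], [-0.61, 0.0, -0.79]]
[6.7, -5.4, -14.7, -0.5, -2.2, -0.8] [47.2, -5.6, 37.4, -0.5, -2.2, -0.8]
```

Run:
```python
from h import *
from station import bot
s=bot.read_camera("scene");t=bot.read_camera("top")
cv2.imwrite("pics/both5.png",np.hstack([s["image"][60:300,180:560],t["image"][100:420,180:560][:240] if 0 else cv2.resize(t["image"][100:420,150:560],(308,240))])[:,:,::-1])
```

```text
(no output)
```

View pics/both5.png

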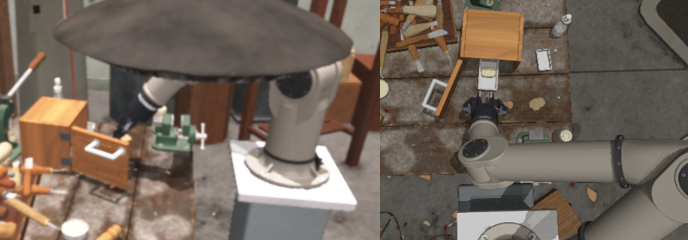

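step_arm:
  increments:
    - [[-0.4, 6, -2, 7, 0, 0, -0.8], [-0.4, 12, -4, 15, 0, 0, -0.8], [-0.4, 18, -5, 24, 0, 0, -0.8], [-0.4, 24, -5, 32, 0, 0, -0.8], [-0.4, 24, -5, 32, 0, 0, -0.8]]

```text
t: 20.43
eef_pos: [0.5278, 0.0523, 0.0421]
tool_rot: [0.331, 0.043, 0.942, -0.025]
contact_force: [-0.3, -0.1, -0.2]
gripper_width: 0.299
grasp_force: 0.0
```

Run:
```python
from h import *
from station import bot
o=bot.get_obs();a=cur(o);print(a[0],o["t"],o["q"].round(2),a[1].as_matrix().round(2).tolist())
print(RC.T@(a[0][:2]-F))
print(rel(a,pose([*cup(-.095,0),.018],174.5,-37)))
```

```text
[0.52776834 0.05226805 0.04209309] 20.4333 [ 0.7   1.1  -1.41  2.44  2.05  1.34 -0.41] [[-0.78, 0.1, 0.62], [0.06, 0.99, -0.08], [-0.63, -0.02, -0.78]]
[-0.0870769  -0.00058057]
[21.3, 1.0, 13.8, -1.0, 1.8, 0.6]
```

step_arm:
  increments:
    - [[-0.4, 6, 0, 3, 0, 1, 0.5], [-0.4, 11, 1, 6, -1, 1.8, 0.6], [-0.4, 16, 1, 10, -1, 1.8, 0.6], [-0.4, 21, 1, 14, -1, 1.8, 0.6], [-0.4, 21, 1, 14, -1, 1.8, 0.6], [-0.4, 21, 1, 14, -1, 1.8, 0.6]]

```text
t: 20.93
eef_pos: [0.5208, 0.0548, 0.0172]
tool_rot: [0.315, 0.046, 0.948, -0.013]
contact_force: [-0.9, 0.3, 0.4]
gripper_width: 0.303
grasp_force: 0.0
```

Run:
```python
from h import *
from station import bot
o=bot.get_obs();a=cur(o);print(a[0],o["t"],o["q"].round(2),o["contact_force"].round(1),a[1].as_matrix().round(2).tolist())
print(RC.T@(a[0][:2]-F))
for x in (-.08,-.02,0):print(rel(a,pose([*cup(x,0),.016],174.5,-37)))
t=bot.read_camera("scene")
cv2.imwrite("pics/t6.png",cv2.resize(t["image"][130:250,190:420],(800,417),interpolation=cv2.INTER_CUBIC)[:,:,::-1])
```

```text
[0.52076812 0.05482922 0.01715799] 20.9333 [ 0.71  1.2  -1.41  2.43  2.08  1.37 -0.39] [-0.9  0.3  0.4] [[-0.8, 0.1, 0.6], [0.08, 1.0, -0.05], [-0.6, 0.0, -0.8]]
[-0.09429037  0.00129787]
[-10.8, -1.3, 9.5, 0.2, -0.2, -0.1]
[-58.8, -1.3, 45.4, 0.2, -0.2, -0.1]
[-74.8, -1.3, 57.4, 0.2, -0.2, -0.1]
```

View pics/t6.png

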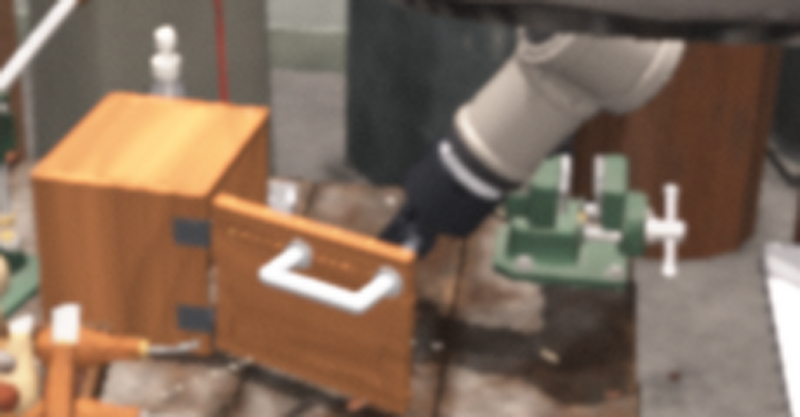

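The scene crop shows the hand tilted about 37° behind the tray, the door standing open and the vise clear. Now the gentle push.

step_arm:
  increments:
    - [[-0.4, -3, -1, 2.3, 0, 0, 0], [-0.4, -6, -1.3, 4.6, 0, 0, 0], [-0.4, -9, -1.3, 7, 0, 0, 0], [-0.4, -13, -1.3, 10, 0, 0, 0], [-0.4, -17, -1.3, 13, 0, 0, 0], [-0.4, -21, -1.3, 16, 0, 0, 0], [-0.4, -25, -1.3, 19, 0, 0, 0], [-0.4, -29, -1.3, 22, 0, 0, 0], [-0.4, -33, -1.3, 25, 0, 0, 0], [-0.4, -36, -1.3, 27.5, 0, 0, 0]]

```text
t: 21.82
eef_pos: [0.5661, 0.0493, 0.016]
tool_rot: [0.315, 0.046, 0.948, -0.013]
contact_force: [-3.4, 0.6, 1.9]
gripper_width: 0.306
grasp_force: 1.7
```

Run:
```python
from h import *
from station import bot
o=bot.get_obs();a=cur(o);print(a[0],o["t"],o["q"].round(2),o["contact_force"].round(1),a[1].as_matrix().round(2).tolist())
print(RC.T@(a[0][:2]-F))
for x in (-.02,0):print(rel(a,pose([*cup(x,0),.016],174.5,-37)))
```

```text
[0.56613675 0.04927074 0.01603793] 21.8167 [ 0.73  1.2  -1.39  2.34  2.09  1.31 -0.29] [-3.4  0.6  1.9] [[-0.8, 0.1, 0.6], [0.08, 1.0, -0.05], [-0.6, 0.0, -0.8]]
[-0.04859785  0.00011336]
[-22.9, -0.1, 17.2, 0.2, -0.2, -0.2]
[-38.9, -0.1, 29.1, 0.2, -0.2, -0.2]
```

step_arm:
  increments:
    - [[-0.4, -3, 0, 2.2, 0, 0, 0], [-0.4, -6, 0, 4.5, 0, 0, 0], [-0.4, -9, 0, 6.7, 0, 0, 0], [-0.4, -12, 0, 9, 0, 0, 0], [-0.4, -15, 0, 11.2, 0, 0, 0], [-0.4, -18, 0, 13.5, 0, 0, 0], [-0.4, -20.5, 0, 15.4, 0, 0, 0], [-0.4, -23, 0, 17.2, 0, 0, 0], [-0.4, -25, 0, 18.7, 0, 0, 0], [-0.4, -26, 0, 19.5, 0, 0, 0]]

```text
t: 22.65
eef_pos: [0.5983, 0.0461, 0.016]
tool_rot: [0.315, 0.046, 0.948, -0.013]
contact_force: [-3.9, -0.8, 2.6]
gripper_width: 0.298
grasp_force: 1.7
```

step_arm:
  increments:
    - [[-0.4, -1, 0, 0.7, 0, 0, 0], [-0.4, -2, 0, 1.5, 0, 0, 0], [-0.4, -3, 0, 2.2, 0, 0, 0], [-0.4, -4, 0, 3, 0, 0, 0]]

```text
t: 22.98
eef_pos: [0.6028, 0.0458, 0.016]
tool_rot: [0.315, 0.046, 0.948, -0.013]
contact_force: [-2.4, -0.9, 2.4]
gripper_width: 0.302
grasp_force: 1.7
```

step_arm:
  increments:
    - [[-0.4, -1, 0, 0.7, 0, 0, 0], [-0.4, -2, 0, 1.5, 0, 0, 0], [-0.4, -3, 0, 2.2, 0, 0, 0]]

```text
t: 23.23
eef_pos: [0.6067, 0.0454, 0.016]
tool_rot: [0.315, 0.046, 0.948, -0.013]
contact_force: [-2.7, 0.6, 0.9]
gripper_width: 0.304
grasp_force: 1.6
```

step_arm:
  increments:
    - [[-0.4, -0.8, 0, 0.6, 0, 0, 0], [-0.4, -1.6, 0, 1.2, 0, 0, 0]]

```text
t: 23.4
eef_pos: [0.6086, 0.0452, 0.016]
tool_rot: [0.315, 0.046, 0.948, -0.013]
contact_force: [-3.6, 0.2, 2.3]
gripper_width: 0.3
grasp_force: 1.6
```

step_arm:
  increments:
    - [[-0.4, -0.8, 0, 0.6, 0, 0, 0], [-0.4, -1.6, 0, 1.2, 0, 0, 0]]

```text
t: 23.57
eef_pos: [0.6106, 0.045, 0.016]
tool_rot: [0.315, 0.046, 0.948, -0.013]
contact_force: [-3.2, -0.7, 2.2]
gripper_width: 0.301
grasp_force: 1.6
```

step_arm:
  increments:
    - [[-0.4, -0.8, 0, 0.6, 0, 0, 0], [-0.4, -1.6, 0, 1.2, 0, 0, 0]]

```text
t: 23.73
eef_pos: [0.6126, 0.0448, 0.016]
tool_rot: [0.315, 0.046, 0.948, -0.013]
contact_force: [-3.7, 0.1, 1.5]
gripper_width: 0.299
grasp_force: 1.6
```

step_arm:
  increments:
    - [[-0.4, -0.8, 0, 0.6, 0, 0, 0], [-0.4, -1.6, 0, 1.2, 0, 0, 0]]

```text
t: 23.9
eef_pos: [0.6146, 0.0446, 0.016]
tool_rot: [0.315, 0.046, 0.948, -0.013]
contact_force: [-3.1, 0.3, 1.9]
gripper_width: 0.299
grasp_force: 1.6
```

step_arm:
  increments:
    - [[-0.4, -0.8, 0, 0.6, 0, 0, 0], [-0.4, -1.6, 0, 1.2, 0, 0, 0]]

```text
t: 24.07
eef_pos: [0.6166, 0.0444, 0.016]
tool_rot: [0.315, 0.046, 0.948, -0.013]
contact_force: [-3.1, 0.7, 1.5]
gripper_width: 0.297
grasp_force: 1.6
```

step_arm:
  increments:
    - [[-0.4, -0.8, 0, 0.6, 0, 0, 0], [-0.4, -1.6, 0, 1.2, 0, 0, 0]]

```text
t: 24.23
eef_pos: [0.6186, 0.0442, 0.016]
tool_rot: [0.315, 0.046, 0.948, -0.013]
contact_force: [-3.8, 0.6, 2.5]
gripper_width: 0.304
grasp_force: 1.6
```

step_arm:
  increments:
    - [[-0.4, -0.8, 0, 0.6, 0, 0, 0], [-0.4, -1.6, 0, 1.2, 0, 0, 0]]

```text
t: 24.4
eef_pos: [0.6206, 0.044, 0.016]
tool_rot: [0.315, 0.046, 0.948, -0.013]
contact_force: [-3.5, 0.0, 1.7]
gripper_width: 0.305
grasp_force: 1.6
```

step_arm:
  increments:
    - [[-0.4, -0.8, 0, 0.6, 0, 0, 0], [-0.4, -1.6, 0, 1.2, 0, 0, 0]]

```text
t: 24.57
eef_pos: [0.6223, 0.0439, 0.0159]
tool_rot: [0.315, 0.046, 0.948, -0.013]
contact_force: [-9.3, -0.3, 6.6]
gripper_width: 0.299
grasp_force: 4.7
```

step_arm:
  increments:
    - [[-0.4, -0.4, 0, 0.3, 0, 0, 0], [-0.4, -0.4, 0, 0.3, 0, 0, 0]]

```text
t: 24.73
eef_pos: [0.6222, 0.0439, 0.0159]
tool_rot: [0.315, 0.046, 0.948, -0.013]
contact_force: [-6.6, -1.1, 4.9]
gripper_width: 0.303
grasp_force: 3.5
```

The force rose from about 3 N to 7–9 N and the advance stopped: that is the stop. I'll back off straight and lift away.

step_arm:
  increments:
    - [[-0.4, 2, 0, -1.5, 0, 0, 0], [-0.4, 6, 0, -4.5, 0, 0, 0], [-0.4, 14, 0, -10.5, 0, 0, 0], [-0.4, 26, 0, -19.5, 0, 0, 0], [-0.4, 40, 0, -30, 0, 0, 0], [-0.4, 54, 0, -41, 0, 0, 0], [-0.4, 66, 0, -50, 0, 0, 0], [-0.4, 70, 0, -53, 0, 0, 0], [-0.4, 70, 0, -53, 0, 0, 0]]

```text
t: 25.48
eef_pos: [0.5343, 0.0524, 0.0164]
tool_rot: [0.315, 0.045, 0.948, -0.013]
contact_force: [0.7, -0.3, 0.1]
gripper_width: 0.303
grasp_force: 0.0
```

step_arm:
  increments:
    - [[-0.4, -8, 0, -10, 0, 0, 0], [-0.4, -22, 0, -30, 0, 0, 0], [-0.4, -40, 0, -53, 0, 0, 0], [-0.4, -58, 0, -77, 0, 0, 0], [-0.4, -76, 0, -101, 0, 0, 0], [-0.4, -96, 0, -128, 0, 0, 0], [-0.4, -110, 0, -148, 0, 0, 0], [-0.4, -110, 0, -148, 0, 0, 0]]

```text
t: 26.15
eef_pos: [0.5388, 0.0528, 0.209]
tool_rot: [0.322, 0.045, 0.946, -0.015]
contact_force: [1.0, -0.8, 0.8]
gripper_width: 0.3
grasp_force: 0.0
```

Run:
```python
from h import *
from station import bot
o=bot.get_obs();a=cur(o);print(a[0],o["t"],o["q"].round(2),o["contact_force"].round(1),a[1].as_matrix().round(2).tolist())
w=bot.read_camera("wrist")["image"];t=bot.read_camera("top")["image"]
cv2.imwrite("pics/fin.png",np.hstack([cv2.resize(w,(380,285)),cv2.resize(t[90:300,130:420],(394,285))])[:,:,::-1])
```

```text
[0.53882672 0.05282265 0.20898912] 26.15 [ 0.89  0.34 -1.4   2.31  1.43  0.63 -0.1 ] [ 1.  -0.8  0.8] [[-0.79, 0.09, 0.61], [0.08, 1.0, -0.06], [-0.61, 0.0, -0.79]]
```

View pics/fin.png

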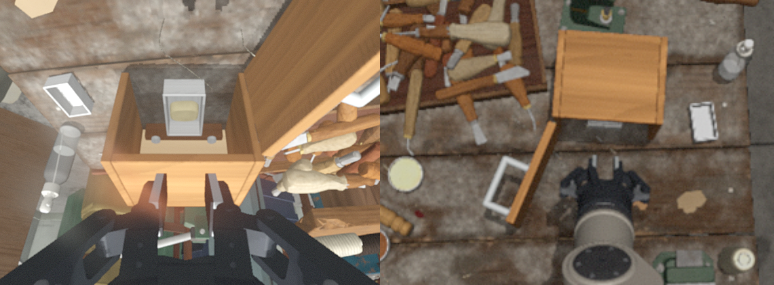

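The wrist view shows the tray straight in the cupboard at (185,105), with the wax in it and its end against the stop bar. The top view shows the door wide open and the tin, bottle, small tray and cone where they were.

```bash
python3 -c "
from station import bot
print(bot.hand_in())"
```

```text
the job is handed in; nothing more can be done
None
```

The door is wide open (about 108°), the tray is flat in the cupboard against the stop with the wax in it, the other things look unmoved, and the job was handed in at about 26 s.

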